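# Close the pressure pot: slide its cover home, then tighten the clamp knobs in star order

## Robot

A 7-joint arm with a two-finger parallel gripper is mounted at the origin on a cart in front of the work surface, level with it; the furniture and walls round the work are solid. World frame = base frame: x ahead of the robot, y to its left, z up, the work surface at z = 0. Lengths are in mm, angles in rad, forces in N, time in s.
With the tool pointing down it reaches from about 400 to 900 mm from the base axis. Payload 5.6 kg.
Tool frame: the origin (TCP) lies midway between the tips of the shut fingers; the grasp point (between the pads) lies 19 mm behind it; z points along the fingers, y is the line along which they close (so a half turn about z gives the same grasp; the last joint's range is limited). The gripper opens to 92 mm and grips with 3 to 60 N. Pads are 20 mm wide; open, the fingers measure 128 mm over their backs; the gripper's body (75 mm by 189 mm) begins 69 mm behind the grasp point.
Start: joints at [1.176, 0.468, -0.012, 1.603, 0.006, 1.071, -0.056], TCP at [223.942, -610.212, 214.592] pointing down, gripper open.
Joint ranges: [-2.53, 2.53], [-0.31, 2.02], [-1.57, 1.55], [0.28, 2.44], [-1.29, 4.43], [0.15, 1.84], [-2.92, 2.92]. Speed limits (rad/s): [2.57, 2.57, 3.14, 3.14, 3.14, 3.14, 3.14].

## Interface

Orientations are given as a rotation vector (axis times angle).
In Python, from cell import robot, grip, kin, viewer gives the robot as it stands. Calls block until the motion is done:
- robot.movep(position, orientation): joint-space move of the TCP to a pose.
- robot.servo_line(position, feed=150, rotation=None): straight line of the TCP; rotation=None keeps the orientation; feed is the mean speed in mm/s.
- robot.goto_joints(angles): joint-space move.
- grip(opening, newtons=None): opening from 0.0 (shut) to 1.0 (fully open); newtons is the grip in N (None keeps the last); returns when the fingers have stopped.
- robot.hold(seconds).
- kin.ik(position, orientation): joint angles nearest the present ones, or None.
- robot.observe(): the state.
- viewer.read_camera(name): name is "scene" or "top" or "wrist"; returns the picture (420x560x3 uint8, red, green, blue); there is no depth.
- viewer.camera_info(name): a dict with "camera_matrix" (3x3 intrinsics, pixels), "k1" (the pictures are not rectified: a ray, as slopes to the right and down, at radius r is drawn at 1 + k1 r^2 times it, then the intrinsics apply), "R" (3x3) and "t" (3): a world point X has camera coordinates R X + t. Camera axes: x right, y down, z forward; pixel columns grow to the right and rows downward; lengths in mm; the calibration is good to about 2 mm. A picture is of the moment at which its call begins: read the wrist's pose just before it. camera_info takes no time and is no camera call; for the wrist camera it gives the pose at the moment of the call.
A pose or a line that the arm cannot do raises robot.IKError and nothing moves.
- robot.job_done(): hands the job in; it is judged then, once.
Trained networks look in the newest picture that a camera, given by its name, has taken for a name from the list of things; names that differ only in an ending like _2 or _b are one class to them, and where a whole thing is asked for, a point or a joint stands for the part that bears it (a point fixed in the world has none). Each returns a list of dicts, best first, with "confidence" (0 to 1); they miss things now and then, are a little off and sometimes report something else, mostly with a low value. They report only what shows in the picture. A call takes as long as a camera call.
- viewer.silhouettes(name, camera): "mask" (420x560 bool, what is visible of it).
- viewer.pinpoint(name, camera): "at" ([x, y, z] in mm, in the coordinates of the camera as it stood for that picture, good to about 4 mm: a listed point, or the origin of a listed thing).
The state is a dict: "t": time; "joints": joint angles; "joint_velocities": joint speeds; "joint_torque": joint torques, N m; "tcp_pos": TCP position; "tcp_rot": TCP orientation; "contact_force": force on the tool from outside, world axes, zero at the start; "wrist_torque": the same for the moment, N m; "grip_width": opening from 0.0 (shut) to 1.0 (fully open); "grip_force": force on a finger pad.
Only numpy, scipy, OpenCV 4.12 (cv2) and the standard library are available. Lean on these libraries where they do the work, as an engineer would, in place of code of your own. Each camera call takes 0.05 s, during which the arm holds its last target. There are 200 camera calls.

## Task

Close the pressure pot for a water-resistance test: nudge the loose round cover along the deck until it drops fully into its seat. Then turn the four wing knobs down clockwise in two rounds, each in star order (after the first knob of a round take the one diagonally opposite, then the other two): in the first round bring each only about half way, in the second each fully tight. Leave the pocket watch and the blue tin where they are.

Things in the scene. Friction and masses are not known exactly. Their poses are not given: they have to be found in the camera images.
- pot: grey pressure pot, fixed: round vessel under a flat deck 189 x 156 mm, deck top 66 mm above the origin. Origin: underside, below the axis of the round seat. x runs along the deck from the bare apron (deck edge at x -125 mm) to the closed end (edge at +64 mm); y across it (edges +-78 mm); z up. Studs 8.4 mm thick at x +-32, y +-50 mm carry the four wing knobs.
- seat (a point): centre of the seat's floor: a round pocket in the deck, 83 mm across, 2.5 mm deep, with an O-ring and below it the well with the watch; axes as the pot's. Mind the bench lamp between the robot's start and the pot: its shade hangs at x 0.19 to 0.50, y -0.05 to 0.23, z 0.15 to 0.31 m, its arm rising from there to the wall
- cover: loose round aluminium cover, 80 mm across, rim 10 mm thick, 0.25 kg, a small vent valve upright at its centre (19 mm across, top 33 mm above the underside). Origin: centre of the underside. Starts flat on the deck's apron side, 55 to 80 mm from the seat and up to 5 mm off the centre line; fits between the studs (6 mm spare each side) and under the loose knobs (1.2 mm spare)
- knob_1 (a joint): angle of knob 1 (apron end, +y side), in rad: 0 fully loose; from 1.9 it bears on the cover; 2.0 solid stop; grows clockwise from above; starts 0 to 0.25, stays where left. Wing direction in the pot's frame = pi/2 + 2.0 - angle (ends alike): about along the pot's x when loose, along its y when tight. 0.1 N m turns it (5 N near a wing end); the knob sinks 2.26 mm per rad.
- knob_2 (a joint): angle of knob 2 (closed end, +y side), in rad: 0 fully loose; from 1.9 it bears on the cover; 2.0 solid stop; grows clockwise from above; starts 0 to 0.25, stays where left. Wing direction in the pot's frame = pi/2 + 2.0 - angle (ends alike): about along the pot's x when loose, along its y when tight. 0.1 N m turns it (5 N near a wing end); the knob sinks 2.26 mm per rad.
- knob_3 (a joint): angle of knob 3 (closed end, -y side; diagonal to 1), in rad: 0 fully loose; from 1.9 it bears on the cover; 2.0 solid stop; grows clockwise from above; starts 0 to 0.25, stays where left. Wing direction in the pot's frame = pi/2 + 2.0 - angle (ends alike): about along the pot's x when loose, along its y when tight. 0.1 N m turns it (5 N near a wing end); the knob sinks 2.26 mm per rad.
- knob_4 (a joint): angle of knob 4 (apron end, -y side; diagonal to 2), in rad: 0 fully loose; from 1.9 it bears on the cover; 2.0 solid stop; grows clockwise from above; starts 0 to 0.25, stays where left. Wing direction in the pot's frame = pi/2 + 2.0 - angle (ends alike): about along the pot's x when loose, along its y when tight. 0.1 N m turns it (5 N near a wing end); the knob sinks 2.26 mm per rad.
- grip_1 (a point): on the axis of knob 1 (x -32, y +50 mm in the pot's frame), at half height of its black wing: 62 mm long, 12 mm thick, 22 mm high (11 above and below this point), over a steel flange 48 mm across and 6 mm thick that presses on the cover's rim. The point is 33 mm above the deck when fully loose, 28 mm when tight
- grip_2 (a point): on the axis of knob 2 (x +32, y +50 mm in the pot's frame), at half height of its black wing: 62 mm long, 12 mm thick, 22 mm high (11 above and below this point), over a steel flange 48 mm across and 6 mm thick that presses on the cover's rim. The point is 33 mm above the deck when fully loose, 28 mm when tight
- grip_3 (a point): on the axis of knob 3 (x +32, y -50 mm in the pot's frame), at half height of its black wing: 62 mm long, 12 mm thick, 22 mm high (11 above and below this point), over a steel flange 48 mm across and 6 mm thick that presses on the cover's rim. The point is 33 mm above the deck when fully loose, 28 mm when tight
- grip_4 (a point): on the axis of knob 4 (x -32, y -50 mm in the pot's frame), at half height of its black wing: 62 mm long, 12 mm thick, 22 mm high (11 above and below this point), over a steel flange 48 mm across and 6 mm thick that presses on the cover's rim. The point is 33 mm above the deck when fully loose, 28 mm when tight
- watch: bystander: gilt open pocket watch, 65 x 90 x 19 mm, lying on the green mat
- tin: bystander: round blue plastic tin with a lid, 70 mm across, 22 mm high, standing on the mat

How it is judged (in metres and radians):
On the way, in this order (a step that is already met when the one before it is completed fails the run):
1. the cover has dropped into its seat, the knobs still loose (z of cover in the frame of seat below 0.0013 m and horizontal distance between cover and seat below 0.004 m and angle between cover's own z axis and vertical below 0.03 rad and value of joint each of knob_1, knob_2, knob_3, knob_4 below 0.6 rad), for 0.2 s.
2. first round done: every knob about half way (0.65 to 1.45 rad) (z of cover in the frame of seat below 0.0013 m and horizontal distance between cover and seat below 0.004 m and angle between cover's own z axis and vertical below 0.03 rad and value of joint knob_1 between 0.65 and 1.45 rad and value of joint knob_2 between 0.65 and 1.45 rad and value of joint knob_3 between 0.65 and 1.45 rad and value of joint knob_4 between 0.65 and 1.45 rad), for 0.1 s.
At the end, for the whole second after the job is handed in: The cover lies flat in its seat (underside within 1.3 mm of the seat's floor, centre within 4 mm of the seat's, tilt under 0.03 rad), all four knobs are tight (above 1.85 of their 2.0 rad), and the pocket watch and the blue tin are within 30 mm of where they began (z of cover in the frame of seat below 0.0013 m and horizontal distance between cover and seat below 0.004 m and angle between cover's own z axis and vertical below 0.03 rad and value of joint each of knob_1, knob_2, knob_3, knob_4 above 1.85 rad and distance of each of watch, tin from where it was at the start of the episode below 0.03 m); the robot touches nothing.
It fails at once if a knob is turned down past 0.6 rad while the cover is not home in its seat (value of joint any of knob_1, knob_2, knob_3, knob_4 above 0.6 rad and not (z of cover in the frame of seat below 0.0013 m and horizontal distance between cover and seat below 0.004 m and angle between cover's own z axis and vertical below 0.03 rad)).
It fails at once if a knob is taken well past half way (over 1.45 rad) while another has not had its first round (under 0.65 rad) (value of joint any of knob_1, knob_2, knob_3, knob_4 above 1.45 rad and value of joint any of knob_1, knob_2, knob_3, knob_4 below 0.65 rad).
It fails at once if first round out of star order: two neighbouring knobs turned (over 0.6 rad) while the two others are both still loose (under 0.5 rad) ((value of joint each of knob_1, knob_2 above 0.6 rad and value of joint each of knob_3, knob_4 below 0.5 rad) or (value of joint each of knob_2, knob_3 above 0.6 rad and value of joint each of knob_4, knob_1 below 0.5 rad) or (value of joint each of knob_3, knob_4 above 0.6 rad and value of joint each of knob_1, knob_2 below 0.5 rad) or (value of joint each of knob_4, knob_1 above 0.6 rad and value of joint each of knob_2, knob_3 below 0.5 rad)).
It fails at once if second round out of star order: two neighbouring knobs tight (over 1.75 rad) while the two others are both still at half way (under 1.5 rad) ((value of joint each of knob_1, knob_2 above 1.75 rad and value of joint each of knob_3, knob_4 below 1.5 rad) or (value of joint each of knob_2, knob_3 above 1.75 rad and value of joint each of knob_4, knob_1 below 1.5 rad) or (value of joint each of knob_3, knob_4 above 1.75 rad and value of joint each of knob_1, knob_2 below 1.5 rad) or (value of joint each of knob_4, knob_1 above 1.75 rad and value of joint each of knob_2, knob_3 below 1.5 rad)).
It fails at once if the pocket watch or the blue tin is moved by more than 30 mm (distance of any of watch, tin from where it was at the start of the episode above 0.03 m).
It also fails if it takes over 72 s, if anything falls off the work surface, if the arm or the gripper's body presses on something with over 40 N, if the wrist force passes 120 N, or if a joint passes its speed limit or range.

## Working session

There is one attempt and no reset: what is moved stays moved. The work goes in short steps, each a Python script; the robot and the scene stay as the last script left them, time stands still between calls to the robot, and variables do not carry over. Pictures are saved under pics/ and viewed, at most 10 in all, crops included, and the job is handed in when it is done.

```bash
ls; mkdir -p pics
python3 - <<'E'
from cell import robot, grip, kin, viewer
import cv2, numpy as np
o=robot.observe(); print(o)
for c in ["scene","top"]:
    im=viewer.read_camera(c); cv2.imwrite(f"pics/{c}0.png",im[:,:,::-1])
    i=viewer.camera_info(c); R=np.array(i["R"]);t=np.array(i["t"])
    print(c,(-R.T@t).round(0),R.round(2).tolist(),i["k1"],i["camera_matrix"])
    for n in ["pot","seat","cover","grip_1","watch","tin"]:
        for d in viewer.pinpoint(n,c): print(n,round(d["confidence"],2),(R.T@(np.array(d["at"])-t)).round(1))
E
```

```text
pics
{'t': 0.0, 'joints': array([ 1.17599242,  0.46839901, -0.01160714,  1.60361832,  0.0059675 ,
        1.07139159, -0.05634708]), 'joint_velocities': array([ 0.00013529,  0.00103544,  0.00037638, -0.00094827,  0.00036758,
        0.00169422, -0.00101744]), 'joint_torque': array([-5.87513623e-04, -5.20579433e+01, -1.25010734e-02, -2.43752986e+01,
       -5.65835601e-02,  1.70774502e-02,  1.61840744e-04]), 'tcp_pos': array([ 223.72863246, -609.66108047,  213.62836543]), 'tcp_rot': array([-3.09144021e+00, -5.49273410e-01,  6.33719029e-04]), 'contact_force': array([ 0.21783684, -0.15698544,  0.07145675]), 'wrist_torque': array([-0.02294246, -0.0332377 ,  0.05953133]), 'grip_force': 0.0, 'grip_width': 0.9999484130677909}
scene [768. 606. 543.] [[-0.95, 0.3, -0.02], [0.16, 0.43, -0.89], [-0.25, -0.85, -0.45]] -0.19508494602863616 [[537.07953714   0.         273.16878447]
 [  0.         537.07953714 211.16867586]
 [  0.           0.           1.        ]]
pot 0.67 [ 586.  -150.5    1.5]
seat 0.8 [ 588.6 -150.8   60.5]
cover 0.7 [ 526.4 -139.3   66.6]
grip_1 0.96 [ 547.1 -195.9  100. ]
grip_1 0.73 [ 612.  -207.3  102.7]
grip_1 0.62 [ 626.6 -108.4  100.5]
grip_1 0.5 [ 375.2 -357.5    1. ]
watch 0.88 [ 374.7 -355.5    1.2]
tin 0.87 [ 458.9 -404.6    5.1]
top [ 375. -237.  925.] [[0.01, -1.0, 0.01], [-0.99, -0.01, -0.16], [0.16, -0.01, -0.99]] -0.11914386484079274 [[434.10557443   0.         283.53150634]
 [  0.         434.10557443 209.35040141]
 [  0.           0.           1.        ]]
pot 0.76 [ 591.3 -148.6    1.4]
seat 0.83 [ 584.6 -151.3   64.5]
cover 0.76 [ 530.7 -140.8   62.9]
grip_1 0.76 [559.5 -99.6  98.9]
grip_1 0.62 [ 614.6 -202.7   97.5]
watch 0.72 [ 375.7 -350.2    1.4]
tin 0.96 [ 452.7 -400.4    2. ]
```

View pics/scene0.png

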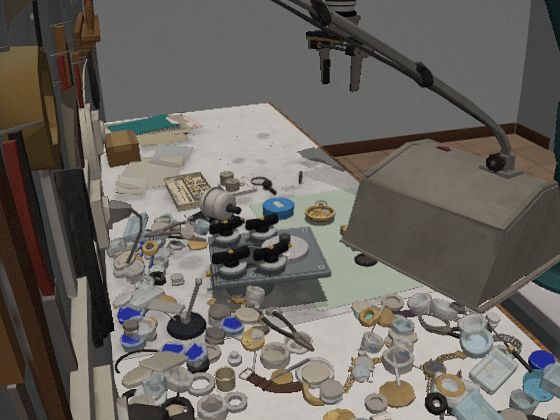

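View pics/top0.png

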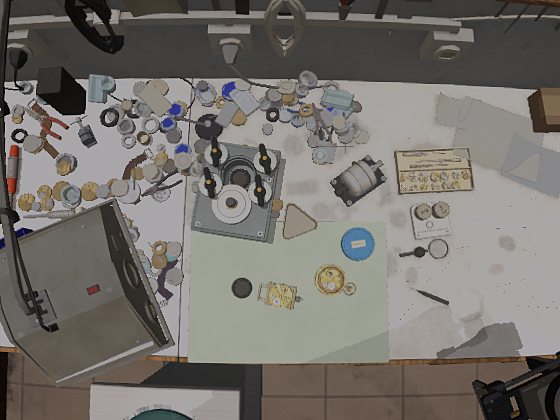

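```bash
cat > h.py <<'E'
from cell import robot, grip, kin, viewer
import cv2, numpy as np
from scipy.spatial.transform import Rotation as Ro
def rv(psi): return (Ro.from_euler('z',psi)*Ro.from_euler('x',np.pi)).as_rotvec()
def cam(c,fn=None):
    i=viewer.camera_info(c); im=viewer.read_camera(c)
    if fn: cv2.imwrite(fn,im[:,:,::-1])
    return im,i
def towld(i,uv,z):
    "pixel -> world point on plane z"
    K=i["camera_matrix"];d=np.array([i["k1"],0,0,0,0])
    s=cv2.undistortPoints(np.array(uv,float).reshape(-1,1,2),np.array(K),d).reshape(-1,2)
    R=np.array(i["R"]);t=np.array(i["t"]);C=-R.T@t
    r=np.c_[s,np.ones(len(s))]@R
    return C+r*((z-C[2])/r[:,2])[:,None]
def topx(i,X):
    return cv2.projectPoints(np.array(X,float).reshape(-1,1,3),cv2.Rodrigues(np.array(i["R"]))[0],np.array(i["t"],float),np.array(i["camera_matrix"]),np.array([i["k1"],0,0,0,0.]))[0].reshape(-1,2)
E
python3 - <<'E'
from h import *
for psi in np.arange(-3,3.2,.4):
    a=[kin.ik(p,rv(psi)) for p in ([560,-145,300],[620,-108,90],[548,-196,90])]
    print(round(psi,2),[None if q is None else np.round(q,2).tolist() for q in a])
E
```

```text
-3.0 [[0.79, 0.38, -0.77, 1.65, 0.28, 1.23, 1.68], [0.6, 0.7, -0.68, 1.71, 0.53, 0.93, 1.42], [0.79, 0.62, -0.67, 1.83, 0.5, 0.86, 1.59]]
-2.6 [[1.08, 0.63, -1.31, 1.63, 0.62, 1.37, 1.8], [0.92, 1.09, -1.34, 1.69, 1.1, 1.31, 1.46], [1.14, 1.03, -1.33, 1.81, 1.07, 1.25, 1.59]]
-2.2 [[1.08, 0.63, -1.31, 1.63, 0.62, 1.37, 2.2], [0.92, 1.09, -1.34, 1.69, 1.1, 1.31, 1.86], [1.14, 1.03, -1.33, 1.81, 1.07, 1.25, 1.99]]
-1.8 [[-0.74, 0.56, 1.36, 1.74, -0.57, 1.32, -2.63], [0.92, 1.09, -1.34, 1.69, 1.1, 1.31, 2.26], [-0.57, 0.99, 1.34, 1.92, -1.07, 1.19, -2.19]]
-1.4 [[0.24, 0.27, -0.05, 1.68, 0.02, 1.19, -2.79], [0.03, 0.58, 0.12, 1.75, -0.09, 0.82, -2.78], [0.17, 0.51, 0.15, 1.88, -0.11, 0.76, -2.59]]
-1.0 [[0.29, 0.28, -0.12, 1.68, 0.04, 1.19, -2.41], [0.1, 0.58, 0.02, 1.75, -0.02, 0.82, -2.44], [0.23, 0.51, 0.07, 1.87, -0.05, 0.76, -2.24]]
-0.6 [[0.34, 0.28, -0.18, 1.67, 0.05, 1.19, -2.02], [0.16, 0.58, -0.05, 1.74, 0.04, 0.82, -2.08], [0.29, 0.51, -0.01, 1.87, 0.0, 0.77, -1.89]]
-0.2 [[0.39, 0.29, -0.24, 1.67, 0.07, 1.19, -1.64], [0.22, 0.58, -0.13, 1.74, 0.1, 0.83, -1.73], [0.37, 0.51, 
[... 444 characters left out ...]
, -0.5]]
1.4 [[0.6, 0.32, -0.5, 1.66, 0.16, 1.2, -0.12], [0.5, 0.65, -0.52, 1.72, 0.4, 0.88, -0.37], [0.62, 0.56, -0.43, 1.84, 0.31, 0.81, -0.15]]
1.8 [[0.65, 0.34, -0.58, 1.65, 0.19, 1.21, 0.26], [0.55, 0.67, -0.6, 1.72, 0.46, 0.9, -0.01], [0.68, 0.58, -0.51, 1.84, 0.37, 0.82, 0.2]]
2.2 [[0.69, 0.35, -0.63, 1.65, 0.21, 1.21, 0.64], [0.6, 0.69, -0.68, 1.71, 0.52, 0.92, 0.34], [0.71, 0.59, -0.56, 1.84, 0.41, 0.83, 0.57]]
2.6 [[0.7, 0.35, -0.64, 1.65, 0.22, 1.22, 1.04], [0.6, 0.7, -0.68, 1.71, 0.53, 0.93, 0.74], [0.72, 0.59, -0.58, 1.84, 0.42, 0.84, 0.97]]
3.0 [[0.75, 0.37, -0.71, 1.65, 0.25, 1.22, 1.41], [0.59, 0.69, -0.67, 1.71, 0.52, 0.92, 1.15], [0.76, 0.61, -0.62, 1.83, 0.46, 0.85, 1.34]]
```

Run:
```python
from h import *
robot.movep([560,-148,300],rv(1.44))
o=robot.observe(); print(o["t"],o["tcp_pos"],np.abs(o["contact_force"]).max())
im,i=cam("wrist","pics/w1.png"); R=np.array(i["R"]);t=np.array(i["t"]);print((-R.T@t).round(1),R.round(2).tolist())
for n in ["pot","seat","cover","grip_1"]:
    for d in viewer.pinpoint(n,"wrist"): print(n,round(d["confidence"],2),(R.T@(np.array(d["at"])-t)).round(1))
```

```text
2.775 [ 559.58111313 -149.79098473  299.61441585] 0.5706724624989276
[569.6 -81.1 468.2] [[0.99, -0.13, 0.0], [-0.13, -0.96, 0.25], [-0.03, -0.24, -0.97]]
pot 0.79 [ 588.4 -153.7    5.3]
seat 0.65 [ 591.3 -146.5   60.8]
cover 0.79 [ 523.1 -139.1   62.3]
grip_1 0.93 [564.8 -97.1  97.6]
grip_1 0.69 [ 551.5 -199.5   94.6]
grip_1 0.61 [ 615.2 -206.    96.3]
```

View pics/w1.png

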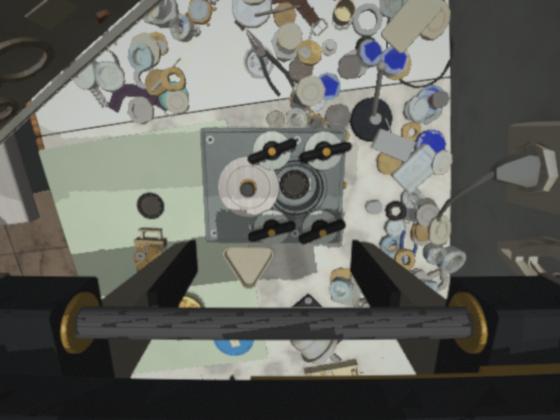

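Run:
```python
import cv2
im=cv2.imread("pics/w1.png")[115:260,190:365]
cv2.imwrite("pics/w1z.png",cv2.resize(im,None,fx=4,fy=4,interpolation=cv2.INTER_CUBIC))
```

```text
(no output)
```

View pics/w1z.png

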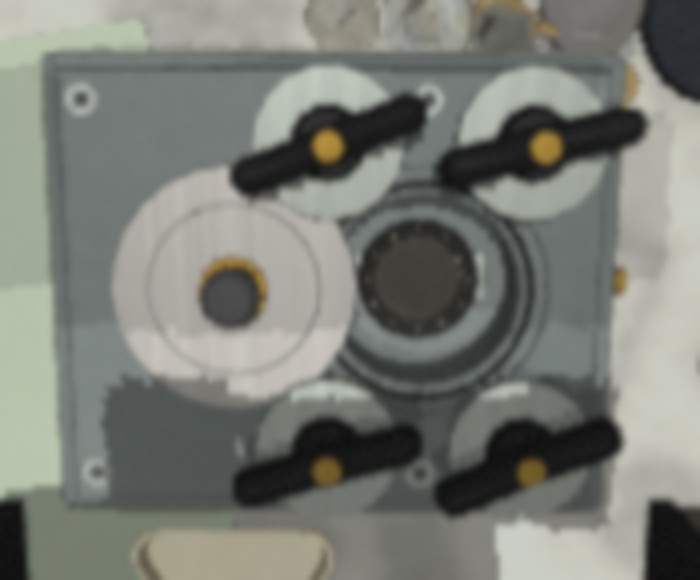

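```bash
cat > m.py <<'E'
from h import *
from scipy.optimize import least_squares
i=viewer.camera_info("wrist")
P=lambda l:np.array(l,float)/4+[190-.375,115-.375]
cor=P([(44,55),(65,505),(621,55),(608,510)])
dot=P([(327,146),(545,147),(531,471),(326,470)])
Lc=np.array([(-125,78),(-125,-78),(64,78),(64,-78)],float);Lk=np.array([(-32,50),(32,50),(32,-50),(-32,-50)],float)
def tw(p,L,z):
    c,s=np.cos(p[2]),np.sin(p[2]);return np.c_[L@np.array([[c,s],[-s,c]])+p[:2],np.full(len(L),z)]
def f(p,parts=False):
    a=topx(i,tw(p,Lc,66))-cor; b=topx(i,tw(p,Lk,66+p[3]))-dot
    return np.r_[a.ravel(),b.ravel()]
r=least_squares(f,[588,-150,-.13,45]);print(r.x,r.fun.round(1))
p=r.x
b=least_squares(lambda q:(topx(i,tw(q,Lk,66+45))-dot).ravel(),p[:3]).x;print("dots z45",b)
b=least_squares(lambda q:(topx(i,tw(q,Lc,66))-cor).ravel(),p[:3]).x;print("corners",b)
cv=P([(112,287),(355,287),(233,165),(233,408)])
w=towld(i,cv,76);print(w.round(1)); c=w.mean(0); d=c[:2]-p[:2]; cc,s=np.cos(p[2]),np.sin(p[2])
print("cover",c, "in pot",cc*d[0]+s*d[1],-s*d[0]+cc*d[1], np.linalg.norm(w[0]-w[1]),np.linalg.norm(w[2]-w[3]))
for k,e in enumerate([[(240,180),(418,110)],[(448,170),(638,125)],[(445,500),(614,435)],[(242,488),(414,440)]]):
    w=towld(i,P(e),108);v=w[1]-w[0];print(k+1,np.linalg.norm(v),"angle",.4292-(np.arctan2(v[1],v[0])-p[2]),w.mean(0)-tw(p,Lk,108)[k])
E
python3 m.py
```

```text
[ 5.90708151e+02 -1.49195935e+02 -1.32701350e-01  3.79360990e+01] [-1.6 -0.9 -0.4  2.1  1.9 -0.8 -1.2  0.9  0.2 -0.2  0.1 -0.3  0.3 -0.2
  0.6  0.1]
dots z45 [ 5.89916986e+02 -1.48143108e+02 -1.35940524e-01]
corners [ 5.91172098e+02 -1.48960426e+02 -1.31224475e-01]
[[ 489.6 -132.1   76. ]
 [ 568.  -142.6   76. ]
 [ 534.6  -98.7   76. ]
 [ 522.5 -177.6   76. ]]
cover [ 528.67282453 -137.75540947   76.        ] in pot -63.003638694450736 3.131909816845429 79.07274933905056 79.79381313254447
1 55.48511784166655 angle 0.059954528417207054 [0.19949546 0.17329685 0.        ]
2 56.4535190865918 angle 0.19572974494593315 [-1.48784514 -0.16454001  0.        ]
3 55.833901268636666 angle 0.04175466360053248 [-1.38893275  2.32745272  0.        ]
4 55.513033626092145 angle 0.14486974973631306 [0.25675167 3.27886536 0.        ]
```

```bash
cat >> h.py <<'E'
POT=np.array([590.5,-148.9]);YAW=-.133
c_,s_=np.cos(YAW),np.sin(YAW)
def W(x,y,z): return np.array([POT[0]+c_*x-s_*y,POT[1]+s_*x+c_*y,66+z])   # pot frame (z above deck) -> world
def L(p): d=np.array(p[:2])-POT; return np.array([c_*d[0]+s_*d[1],-s_*d[0]+c_*d[1],p[2]-66])
def st(tag=""):
    o=robot.observe();f=o["contact_force"];fl=[c_*f[0]+s_*f[1],-s_*f[0]+c_*f[1],f[2]]
    print(tag,"t",round(o["t"],2),"L",L(o["tcp_pos"]).round(2),"F",np.round(fl,1),"M",round(o["wrist_torque"][2],2),"w",round(o["grip_width"]*92,1),"gf",round(o["grip_force"],1),flush=True);return o
E
python3 - <<'E'
from h import *
P=YAW+np.pi/2
st("0")
grip(50/92)
robot.movep(W(-63,3.1,80),rv(P)); st("above")
robot.servo_line(W(-63,3.1,16),100); st("down")
grip(0.1,8); st("gripped")
im,i=cam("wrist","pics/w2.png")
E
```

```text
0 t 3.02 L [-30.42  -3.81 233.86] F [0.1 0.1 0.4] M 0.02 w 92.2 gf 0.0
above t 4.46 L [-61.61   3.11  81.12] F [-0.6 -0.4  0. ] M 0.02 w 50.1 gf 0.0
down t 5.25 L [-62.43   3.16  16.51] F [-0.   0.6  1.1] M -0.1 w 50.2 gf 0.0
gripped t 5.83 L [-63.26   3.03  16.18] F [-1.7 -0.1  3.5] M 0.01 w 18.7 gf 8.0
```

View pics/w2.png

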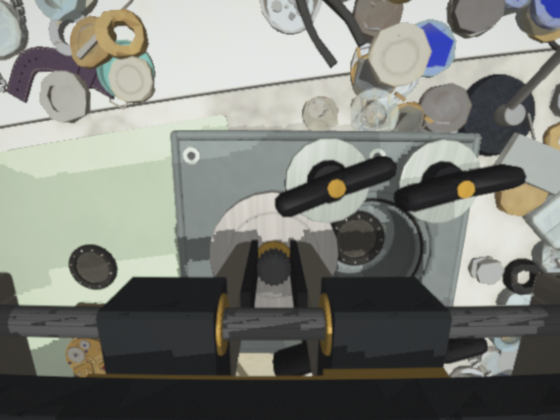

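The wrist view shows the valve (about 272,262) centred between the pads; the 18.7 mm width matches its 19 mm diameter. Now I'll slide it.

Run:
```python
from h import *
robot.servo_line(W(-30,0,16),60); st()
robot.servo_line(W(-5,0,16),50); st("near")
grip(23/92,8); st("cage")
for x in np.arange(-3,7.1,1):
    robot.servo_line(W(x,0,16),20); robot.hold(.1); o=st(x)
    if np.hypot(*o["contact_force"][:2])>5: break
```

```text
t 6.58 L [-30.73   0.15  15.98] F [-2.9  0.2  5.2] M -0.03 w 18.3 gf 8.0
near t 7.22 L [-4.290e+00  1.000e-02  1.588e+01] F [ 1.3 -0.4 -0.8] M 0.01 w 19.1 gf 8.0
cage t 7.51 L [-5.060e+00  1.000e-02  1.608e+01] F [-0.1 -0.6 -0.2] M -0.01 w 22.9 gf 0.0
-3.0 t 7.86 L [-3.    0.03 16.02] F [-0.1 -0.1  0.3] M 0.01 w 23.0 gf 0.0
-2.0 t 8.21 L [-1.97  0.03 16.03] F [-0.4  0.1  0.4] M -0.01 w 23.1 gf 0.0
-1.0 t 8.56 L [-1.42  0.03 15.9 ] F [-1.7 -0.2  1.8] M 0.01 w 23.1 gf 1.0
0.0 t 8.91 L [ 0.    0.   15.92] F [-1.3  0.4 -0.1] M 0.02 w 23.2 gf 0.7
1.0 t 9.26 L [ 1.06 -0.04 15.91] F [-1.5  1.  -1.4] M -0.02 w 22.7 gf 0.6
2.0 t 9.61 L [2.180e+00 1.000e-02 1.604e+01] F [-1.7 -0.1 -0.9] M 0.01 w 23.2 gf 0.5
3.0 t 9.96 L [ 2.58 -0.   15.98] F [-3.2  0.1  1.5] M -0.08 w 23.2 gf 1.8
4.0 t 10.31 L [ 2.65  0.   15.91] F [-6.8  0.2  3.8] M 0.01 w 23.0 gf 3.1
```

Run:
```python
from h import *
for x in [0,-2,-3,-4,-5]:
    robot.servo_line(W(x,0,16),30); robot.hold(.15); o=st(x)
    if np.hypot(*o["contact_force"][:2])>5: break
im,i=cam("wrist","pics/w3.png")
```

```text
0 t 10.74 L [ 0.66 -0.03 16.24] F [ 0.8 -0.5  0.3] M -0.0 w 22.7 gf 0.0
-2 t 11.14 L [-1.75  0.05 16.12] F [ 0.9  0.1 -0.1] M -0.02 w 23.5 gf 0.4
-3 t 11.54 L [-2.68  0.03 16.13] F [ 1.9 -0.1 -0.1] M 0.01 w 23.3 gf 1.0
-4 t 11.94 L [-3.890e+00  1.000e-02  1.608e+01] F [2.1 0.5 1. ] M 0.02 w 23.4 gf 1.0
-5 t 12.34 L [-4.860e+00  1.000e-02  1.607e+01] F [2.5 0.3 0.6] M 0.0 w 23.1 gf 1.2
```

View pics/w3.png

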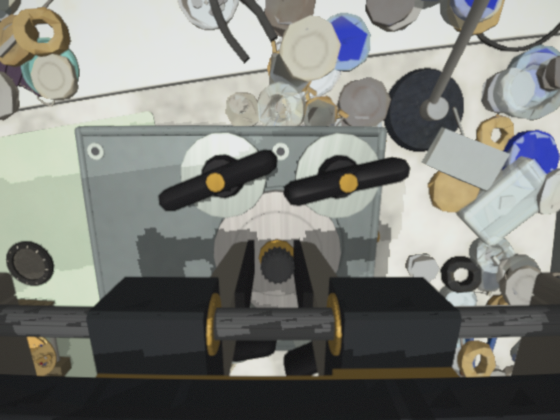

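Run:
```python
from h import *
grip(40/92)
robot.servo_line(W(-5,0,100),200); robot.movep([560,-148,230],rv(YAW+np.pi/2)); robot.hold(.2);st()
im,i=cam("wrist","pics/w4.png"); np.savez("w4.npz",**i)
im=im[:,:,::-1]
pr=topx(i,[W(0,0,10)])[0];print(pr); x0,y0=int(pr[0])-95,int(pr[1])-75
print(x0,y0); cv2.imwrite("pics/w4z.png",cv2.resize(im[y0:y0+150,x0:x0+190],None,fx=4,fy=4,interpolation=cv2.INTER_CUBIC))
```

```text
t 13.98 L [-31.18  -3.1  162.03] F [0.7 0.7 0.7] M 0.03 w 40.2 gf 0.0
[302.12855323 200.6339216 ]
207 125
```

View pics/w4z.png

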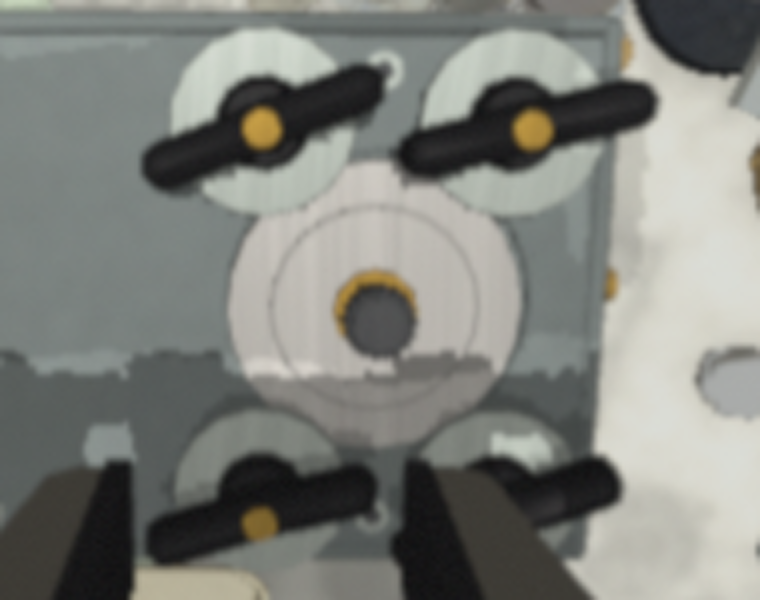

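```bash
cat > m2.py <<'E'
from h import *
from scipy.optimize import least_squares
i4=dict(np.load("w4.npz"))
P4=lambda l:np.array(l,float)/4+[207-.375,125-.375]
def tw(p,L,z):
    c,s=np.cos(p[2]),np.sin(p[2]);return np.c_[L@np.array([[c,s],[-s,c]])+p[:2],np.full(len(L),z)]
Lk=np.array([(-32,50),(32,50),(-32,-50)],float);Lc=np.array([(64,78),(64,-78)],float)
dot=P4([(262,130),(533,130),(260,524)]);cor=P4([(620,16),(586,556)])
w=towld(i4,P4([(228,302),(522,302),(375,158),(375,447)]),75);c=w.mean(0);print("cover",c,np.linalg.norm(w[0]-w[1]),np.linalg.norm(w[2]-w[3]))
for zd in (38,45,48):
    r=least_squares(lambda q:(topx(i4,tw(q,Lk,66+zd))-dot).ravel(),[590,-149,-.133]);p=r.x
    d=c[:2]-p[:2];cc,s=np.cos(p[2]),np.sin(p[2]);print(zd,p,r.fun.round(1),"cover in pot",cc*d[0]+s*d[1],-s*d[0]+cc*d[1])
r=least_squares(lambda q:np.r_[(topx(i4,tw(q,Lk,66+q[3]))-dot).ravel(),(topx(i4,tw(q,Lc,66))-cor).ravel()],[590,-149,-.133,45]);p=r.x
d=c[:2]-p[:2];cc,s=np.cos(p[2]),np.sin(p[2]);print(p,r.fun.round(1),"cover in pot",cc*d[0]+s*d[1],-s*d[0]+cc*d[1])
print("cover L (cmd frame)",L(c))
# predicted cover circles overlay
im=cv2.imread("pics/w4.png");a=np.linspace(0,6.28,72)
E
python3 m2.py
```

```text
cover [ 588.70755578 -148.95143012   75.        ] 79.2636322532434 79.52609701454165
38 [ 5.90045438e+02 -1.50945407e+02 -1.38611090e-01] [ 0.1 -0.3 -0.2  0.2  0.2  0. ] cover in pot -1.6005530581807565 1.790000458771611
45 [ 5.89701392e+02 -1.49837306e+02 -1.38305412e-01] [-0.5 -0.9  0.8 -0.5 -0.4  1.7] cover in pot -1.106477345184387 0.7404016307655741
48 [ 5.89553465e+02 -1.49364350e+02 -1.38169088e-01] [-0.8 -1.2  1.3 -0.8 -0.6  2.4] cover in pot -0.8947190821455098 0.29247752959103146
[ 5.89551581e+02 -1.50424941e+02 -1.32873126e-01  3.99504470e+01] [-0.8 -0.4 -0.7 -0.3 -0.1  0.5  1.3 -1.1  0.5  1.9] cover in pot -1.031800323000278 1.3487041746912674
cover L (cmd frame) [-1.76979425 -0.28866879  9.        ]
```

```bash
cat > seat.py <<'E'
from h import *
import sys
x0,y0,y1=map(float,sys.argv[1:4])
o=robot.observe()
if o["tcp_pos"][2]>120:
    robot.movep(W(x0,y0,70),rv(YAW+np.pi/2)); robot.servo_line(W(x0,y0,16),100)
grip(.1,8); robot.servo_line(W(-4,y1,16),30); st("g")
grip(23/92,8)
for xs in ([0,1,2,3],[-1,-3,-4,-5]):
    for x in xs:
        robot.servo_line(W(x,y1,16),30); robot.hold(.08); o=st(x)
        if np.hypot(*o["contact_force"][:2])>4.5: break
E
python3 seat.py -2.8 0 -1.8
```

```text
g t 15.9 L [-2.72 -0.77 16.53] F [3.8 2.6 1.3] M -0.06 w 18.5 gf 8.0
0 t 16.55 L [-0.13 -1.92 15.82] F [-0.1 -0.3 -0.1] M 0.01 w 22.7 gf 0.0
1 t 16.88 L [ 0.33 -1.85 15.82] F [-3.   0.8  0.9] M 0.0 w 23.4 gf 1.2
2 t 17.22 L [ 2.22 -1.84 15.92] F [-1.6  0.3 -1. ] M 0.0 w 23.2 gf 0.5
3 t 17.55 L [ 2.5  -1.74 15.85] F [-3.3 -0.   0.9] M -0.04 w 23.0 gf 1.9
-1 t 17.92 L [-0.31 -1.84 16.36] F [-0.4 -0.7 -0.6] M -0.06 w 22.9 gf 0.0
-3 t 18.25 L [-2.38 -1.79 16.33] F [ 1.7 -0.3  0.7] M 0.03 w 23.2 gf 0.7
-4 t 18.58 L [-3.42 -1.77 16.32] F [ 1.8 -0.4  1.6] M -0.0 w 22.9 gf 1.4
-5 t 18.92 L [-4.64 -1.82 16.28] F [ 2.6 -0.3  1.3] M -0.05 w 23.1 gf 1.5
```

```bash
cat > sp.py <<'E'
from h import *
robot.servo_line(W(-3.5,-1,16),30)
grip(.1,25); st("g")
best=None;z=13.5
for y in (-1,-2,0,-3,1):
    xs=(-3,-1.5,0,1.5) if y in(-1,0,1) else (1.5,0,-1.5,-3)
    for x in xs:
        robot.servo_line(W(x,y,z),30); robot.hold(.05); o=st((x,y))
        if L(o["tcp_pos"])[2]<14.0: raise SystemExit("dropped?")
E
python3 sp.py
```

```text
g t 19.41 L [-3.07 -0.74 15.86] F [ 3.7 -0.  -1.7] M -0.05 w 18.0 gf 25.0
(-3, -1) t 19.71 L [-2.79 -0.77 15.2 ] F [-0.2  1.6 11.9] M -0.04 w 17.8 gf 25.0
(-1.5, -1) t 20.01 L [-2.79 -0.78 15.17] F [-4.9  1.1 14.3] M 0.02 w 18.3 gf 25.0
(0, -1) t 20.31 L [-2.76 -0.82 15.13] F [-8.5  1.3 17.9] M 0.01 w 17.9 gf 25.0
(1.5, -1) t 20.61 L [-2.69 -0.74 15.12] F [-12.8   0.9  22. ] M 0.01 w 17.8 gf 25.1
(1.5, -2) t 20.91 L [-2.71 -0.82 15.11] F [-13.5   3.1  21.5] M -0.04 w 17.9 gf 25.1
(0, -2) t 21.21 L [-2.71 -0.76 15.15] F [-9.1  3.1 18. ] M -0.03 w 17.9 gf 25.0
(-1.5, -2) t 21.51 L [-2.68 -0.79 15.18] F [-6.4  3.7 15.3] M -0.04 w 17.7 gf 25.0
(-3, -2) t 21.81 L [-2.73 -0.8  15.22] F [-1.1  2.7 10.8] M 0.03 w 18.0 gf 25.0
(-3, 0) t 22.11 L [-2.73 -0.76 15.21] F [-1.2  0.4 11.6] M 0.02 w 18.3 gf 25.0
(-1.5, 0) t 22.41 L [-2.74 -0.75 15.14] F [-5.2 -0.6 14.7] M 0.05 w 18.3 gf 25.0
(0, 0) t 22.71 L [-2.7  -0.75 15.16] F [-9.7 -0.4 18.8] M -0.0 w 17.8 gf 25.0
(1.5, 0) t 23.01 L [-2.67 -0.79 15.13] F [-12.8  -0.3  21. ] M -0.02 w 18.1 gf 25.1
(1.5, -3) t 23.31 L [-2.38 -1.07 15.11] F [-13.1   3.6  21. ] M -0.07 w 18.0 gf 25.1
(0, -3) t 23.61 L [-2.38 -1.11 15.17] F [-8.6  3.9 17. ] M -0.02 w 18.3 gf 25.0
(-1.5, -3) t 23.91 L [-2.39 -1.04 15.19] F [-3.9  3.4 14.3] M 0.05 w 18.0 gf 25.0
(-3, -3) t 24.21 L [-2.39 -1.06 15.22] F [-1.2  4.  10.1] M 0.02 w 17.8 gf 25.0
(-3, 1) t 24.54 L [-2.38 -0.85 15.22] F [-0.3 -3.6  9.9] M 0.02 w 18.3 gf 25.0
(-1.5, 1) t 24.84 L [-2.4  -0.89 15.18] F [-4.1 -2.7 13. ] M 0.01 w 18.0 gf 25.0
(0, 1) t 25.14 L [-2.38 -0.89 15.14] F [-8.9 -2.7 18. ] M 0.06 w 18.5 gf 25.0
(1.5, 1) t 25.44 L [-2.37 -0.86 15.12] F [-13.1  -2.2  20.7] M 0.01 w 18.1 gf 25.1
```

```bash
cat > wig.py <<'E'
from h import *
o=robot.observe();l=L(o["tcp_pos"])
robot.servo_line(W(-2.4,-.9,15.2),60)
grip(24/92,12);robot.servo_line(W(-2.4,-.9,16),30);grip(.1,12);st("g")
for x,y in ((1.5,-.9),(1.5,2),(1.5,-4),(-5,-.9)):
    robot.servo_line(W(x,y,16),40);robot.hold(.05);st((x,y))
E
python3 wig.py
```

```text
g t 26.49 L [-2.51 -0.93 15.95] F [-1.  -0.4  0.2] M -0.0 w 18.7 gf 12.0
(1.5, -0.9) t 26.79 L [ 0.42 -0.88 15.91] F [-4.1  0.3  3.8] M -0.01 w 18.5 gf 12.0
(1.5, 2) t 27.09 L [ 0.47  0.28 15.88] F [-4.9 -2.9  3.7] M -0.12 w 18.5 gf 12.0
(1.5, -4) t 27.44 L [ 0.13 -1.84 15.88] F [-6.5  3.5  4.8] M -0.03 w 18.5 gf 12.0
(-5, -0.9) t 27.82 L [-3.21 -0.93 16.49] F [ 5.1  0.8 -1.8] M 0.05 w 18.5 gf 12.0
```

```bash
sed -i 's/^POT=.*;YAW/POT=np.array([589.2,-149.8]);YAW/' h.py
python3 - <<'E'
from h import *
grip(40/92); robot.servo_line(W(0,0,46),150); grip(0)
robot.servo_line(W(0,0,35),60)
for z in np.arange(33.5,27,-1):
    robot.servo_line(W(0,0,z),30); o=st(z)
    if o["contact_force"][2]>5: break
E
```

```text
33.5 t 29.96 L [3.00e-02 4.00e-02 3.35e+01] F [0.  0.5 0. ] M -0.04 w 0.5 gf 0.0
32.5 t 30.21 L [-1.00e-02 -2.00e-02  3.25e+01] F [-0.1  0.3 -0.1] M -0.02 w 0.7 gf 0.0
31.5 t 30.46 L [3.000e-02 0.000e+00 3.151e+01] F [ 0.5 -0.1 -0.4] M -0.0 w 0.5 gf 0.1
30.5 t 30.71 L [ 0.06 -0.   31.46] F [-2.3  0.2  6.8] M -0.04 w 0.4 gf 3.3
```

Run:
```python
from h import *
robot.servo_line(W(-29,0,36),150)
robot.servo_line(W(-29,0,12.5),100)
for z in np.arange(10.5,4,-1.5):
    robot.servo_line(W(-29,0,z),40); o=st(z)
    if o["contact_force"][2]>8: break
```

```text
10.5 t 31.69 L [-2.872e+01  1.000e-02  1.074e+01] F [-0.7 -0.4  0.5] M -0.04 w 0.4 gf 0.0
9.0 t 31.94 L [-28.99  -0.03   9.09] F [-1.   1.   0.3] M -0.0 w 0.2 gf 0.0
7.5 t 32.19 L [-28.71  -0.05   8.46] F [-2.1  0.5  6.4] M 0.01 w 0.5 gf 3.3
6.0 t 32.44 L [-2.868e+01 -2.000e-02  8.410e+00] F [-5.9 -0.3 17.3] M 0.01 w 0.8 gf 8.8
```

The rear rim sits 0.9 mm above bare-seat height, the same as the centre, so the cover is flat and seated on the O-ring. Next I'll turn the knobs.

```bash
cat >> h.py <<'E'
K={1:(-32,50),2:(32,50),3:(32,-50),4:(-32,-50)}
def psi(a): return YAW+.4292-a+np.pi
def ang(o):
    R=Ro.from_rotvec(o["tcp_rot"])*Ro.from_euler('x',np.pi); p=R.as_euler('zyx')[0]
    return (YAW+.4292-p+np.pi/2)%np.pi-np.pi/2
def zk(a): return 33-7-2.26*a
def turn(k,a0,a1):
    x,y=K[k]
    robot.movep(W(x,y,56),rv(psi(a0)))
    robot.servo_line(W(x,y,zk(a0)),120)
    grip(.02,40)
    o=robot.observe();g=round(o["grip_width"]*92,1)
    robot.servo_line(W(x,y,zk(a1)),2.26,rv(psi(a1)))
    o=st(f"k{k} w{g}"); a=ang(o); print("   angle",round(a if a>-.3 else a+np.pi,3),flush=True)
    grip(32/92)
    robot.servo_line(W(x,y,56),200)
E
python3 - <<'E'
from h import *
robot.servo_line(W(-29,0,60),200); grip(32/92)
turn(1,.06,1.05); st()
E
```

```text
k1 w11.3 t 36.88 L [-31.28  48.69  24.18] F [ 1.2 -5.6  4.7] M 0.02 w 11.8 gf 40.0
   angle 1.051
 t 37.67 L [-31.22  50.09  57.  ] F [-0.8  0.2 -0. ] M -0.03 w 31.8 gf 0.0
```

```bash
sed -i 's/56)/51)/g; s/,120)/,250)/; s/,2.26,rv/,3.0,rv/; s/56),200/51),250/' h.py; sed -i 's/51),200)/51),250)/' h.py; grep -n "51)" h.py
python3 - <<'E'
from h import *
turn(3,.06,1.05);st(); turn(2,.19,1.05); st()
E
```

```text
33:    robot.movep(W(x,y,51),rv(psi(a0)))
40:    robot.servo_line(W(x,y,51),250)
k3 w11.6 t 40.47 L [ 32.86 -52.16  24.62] F [ 1.3 -4.6  4.4] M 0.07 w 11.6 gf 40.0
   angle 1.052
 t 41.21 L [ 33.3  -49.82  52.7 ] F [-0.  -0.8 -0.4] M -0.0 w 32.1 gf 0.0
k2 w11.6 t 43.52 L [32.73 48.32 24.5 ] F [ 0.7 -5.   5.4] M 0.0 w 11.8 gf 40.0
   angle 1.052
 t 44.26 L [33.29 50.35 52.67] F [-0.4 -0.1 -0.8] M -0.01 w 31.9 gf 0.0
```

```bash
sed -i 's/^POT=.*;YAW/POT=np.array([589.0,-151.1]);YAW/' h.py
python3 - <<'E'
from h import *
turn(4,.13,1.05); robot.hold(.1)
turn(4,1.05,2.06); st()
E
```

```text
k4 w11.8 t 46.92 L [-31.57 -50.37  24.39] F [-0.8 -0.5  6.6] M 0.04 w 11.9 gf 40.0
   angle 1.05
k4 w11.4 t 49.87 L [-32.25 -50.68  22.44] F [-4.  -2.1  9.4] M 0.68 w 12.0 gf 40.7
   angle 2.058
 t 50.62 L [-30.87 -50.12  52.26] F [-0.4 -0.3 -0.5] M 0.01 w 32.2 gf 0.0
```

Run:
```python
from h import *
for k in (2,1,3): turn(k,1.05,2.06)
st()
robot.servo_line(W(10,-50,130),300); robot.hold(.1)
im,i=cam("wrist","pics/w5.png"); st()
im=cam("top")[0]; cv2.imwrite("pics/t5.png",cv2.resize(im[110:260,170:310,::-1],None,fx=4,fy=4))
```

```text
k2 w11.7 t 53.17 L [32.46 49.69 22.56] F [-2.5 -0.9  6.6] M 0.73 w 11.9 gf 40.6
   angle 2.058
k1 w12.2 t 56.62 L [-31.61  49.99  22.41] F [-1.8 -0.5  7.8] M 0.74 w 11.8 gf 40.6
   angle 2.058
k3 w11.7 t 60.2 L [ 31.89 -50.78  22.6 ] F [-3.  -1.5  8.5] M 0.7 w 12.2 gf 40.6
   angle 2.058
 t 60.95 L [ 33.43 -50.06  52.72] F [-0.9  0.6 -0.9] M 0.01 w 31.9 gf 0.0
 t 61.52 L [  8.98 -49.98 128.16] F [ 0.3  0.4 -0.7] M -0.04 w 31.8 gf 0.0
```

View pics/w5.png

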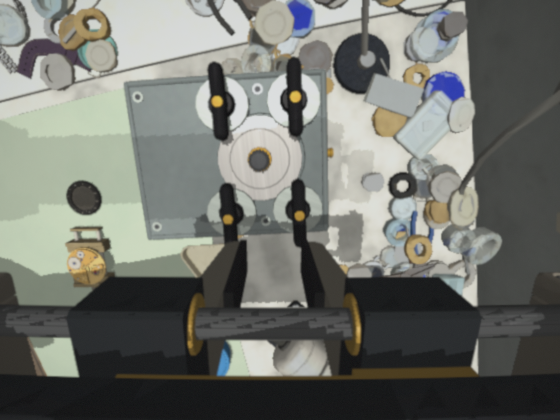

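All four wings (217,100), (294,97), (228,212) and (300,212) lie across the deck. The cover is centred at (260,158), and the gripper is clear.

```bash
python3 -c "
from h import *
print(robot.job_done())"
```

```text
the job is handed in; nothing more can be done
None
```

The job was handed in at about 62 s (limit 72 s), verdict not shown: the cover sits flat in its seat, all four knobs were turned down in two star-order rounds to their stops by wrist angle and torque, and nothing went near the watch or the tin.

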